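# Shut the parts box and hold the magnifier over the watch movement

### The job

Lower the lid of the parts box fully shut without slamming it, and only then take the magnifier by its upright grip, lift it over the closed box without touching it, and bring it to the watch movement in the vise on the other side. Finish while still holding it: keep the magnifier still, level, centred over the movement and squared up with it (its long side along the vise's long side), about 15 mm above the movement and touching neither it nor the vise. Leave the dome, trays, tin and screwdriver stand where they are.

Things in the scene. Friction and masses are not known exactly. Their poses are not given: they have to be found in the camera images.
- parts_box: open aluminium parts box with compartments, fixed to the bench, 120 (x) by 150 (y) mm and 50 mm high, with a hinged lid. Origin: centre of its underside; its front faces its own -x, roughly the robot. It stands between the magnifier and the vise. With the lid shut its top is 57 mm above the bench
- lid (a joint): angle of the box's grey lid about the hinge along the box's far (+x) rim: 0 = fully shut, 1.57 = upright, range 0 to 1.9 rad. The hinge is stiff: the lid stays where it is left, and a push of 1 to 2 N near its free edge moves it. It starts about upright, 1.2 to 1.75 rad
- lid_hinge (a point): middle of the hinge line, moving with the box; 50 mm above the bench and 60 mm from the box centre along the box's +x. The hinge runs along the box's y. The lid's own axes: from the hinge it reaches 120 mm along its -x, it is 150 mm wide along y and 6 mm thick from z = 0 to z = +6 mm; its +z is the outer face (up when shut, away from the robot when upright)
- lid_edge (a point): middle of the lid's free edge on its outer face, 120 mm from the hinge, same axes as the lid; a small black tab, 40 mm wide and 4 mm thick, juts 11 mm beyond it
- magnifier_lens (a point): centre of the underside of the magnifier's lens. The magnifier is loose, about 140 g, flat on the bench: a rectangular dark steel frame with glass, 74 (its x) by 54 (its y) mm and 8 mm thick, z from 0 to 8 mm above this point, joined by a 12 mm wide flat bar to an upright black grip. Axes: x along the long side and away from the grip, z up
- magnifier_grip (a point): grasp point in the middle of the magnifier's upright black grip, 50 mm above its underside and 85 mm from the lens centre along the magnifier's -x. The grip is a post 24 mm (x) by 16 mm (y), from 0 to 80 mm above the underside; take it across its 16 mm. At the start its end of the magnifier points roughly to the robot
- movement (a point): centre of the top of the brass watch movement (38 by 30 mm), 34 mm above the bench, clamped in a low steel vise fixed to the bench. Axes are the vise's: x along its long side, z up
- holder: the low steel vise with the movement, base 90 (x) by 60 (y) by 12 mm, 34 mm high over all; a screw knob juts 5 mm beyond its +x end. Origin: centre of its underside
- dust_dome: glass dust dome with a neck, 88 mm wide, 98 mm high, loose, bystander; origin: centre of its underside
- tray_stack: stack of round clear parts trays, 93 mm wide, 50 mm high, loose, bystander; origin: centre of its underside
- tin: small round aluminium tin, 42 mm wide, 24 mm high, loose, bystander; origin: centre of its underside
- driver_stand: round black stand with five upright screwdrivers, 76 mm wide, 91 mm high, loose, bystander; origin: centre of its underside
Not all that is in view belongs to the job. What is shaped like the part that bears magnifier_lens but green, pink or yellow is not meant.

How it is judged:
By the outcome, as a careful person would: the job done as asked, in the order asked, and still so for the second after the job is handed in, while the arm keeps its last pose, push and grip.
It also fails if it takes over 69 s, if anything falls off the work surface, if the arm or the gripper's body presses on something with over 40 N, if the wrist force passes 120 N, or if a joint passes its speed limit or range.

### The arm

A 7-joint arm with a two-finger parallel gripper is mounted at the origin on the work surface. World frame = base frame: x ahead of the robot, y to its left, z up, the work surface at z = 0. Lengths are in m, angles in rad, forces in N, time in s.
With the tool pointing down it reaches from about 0.4 to 0.85 m from the base axis. Payload 4.5 kg.
Tool frame: the origin (TCP) lies on the centre line of the jaws, within the pads' length; the fingertips stand 14 mm ahead of it and the grasp point (between the pads) lies 5 mm behind it (arm.nose_length is the z of the fingertips in the tool frame, in m); z points along the fingers, y is the direction in which the jaws open and shut (so a half turn about z gives the same grasp; the last joint's range is limited). The gripper opens to 85 mm and grips with 20 to 120 N. Pads are 22 mm wide; open, the fingers measure 114 mm over their backs; the gripper's body (76 mm by 85 mm) begins 54 mm behind the grasp point. The pads swing forward as they close: fully open they stand 13 mm farther back than shut.
Start: joints at [1.135, 0.689, -0.195, 1.565, 0.157, 0.902, -0.215], TCP at [0.283, -0.557, 0.222] pointing down, gripper open.
Joint ranges: [-3.01, 3.01], [-0.46, 2.08], [-1.47, 1.51], [0.13, 2.56], [-1, 4.14], [0.04, 2.09], [-2.66, 2.66]. Speed limits (rad/s): [2.57, 2.57, 3.14, 3.14, 3.14, 3.14, 3.14].

### API

Orientations are given as a unit quaternion [x, y, z, w].
In Python, from bench import telemetry, imaging, sign_off, arm gives the robot as it stands. The module is installed in compiled form; this text tells all that it offers.
- The arm moves only by the tool play_rows, never from a script. Its argument "targets" is a list of rows, each a list of 2 entries, a list of its own where there are three numbers: the shift along the tool's x, y, z each as a share of 0.4 m, from -1 to 1, then the turn, a rotation vector about the tool's x, y, z each as a share of 90 degrees, from -1 to 1. A call has 1 to 12 rows; each row is the pose to reach, as a shift and turn from the pose measured when the call began, along the tool's axes at that moment; what a row does not reach only later rows make up. A row lasts 1/8 s, in which the tool goes at most 62.5 mm and 10.7 degrees, less where a joint would pass 70% of its speed; a pose out of reach is approached as far as the arm can. A call with a number of a shift or a turn outside -1 to 1 is refused whole. A call with a gripper value outside its range is refused whole. "grip" is the opening, from 0 (shut) to 1 (fully open), set as the call begins (left out, the last holds). The fingers move at their own pace and stop on an object; "newtons" is the grip in N (left out, the last holds). Time passes only in rows, so rows that repeat a pose let the fingers close. It gives the time, the measured TCP pose, the force and the opening at its end, in the units of the state.
- telemetry.state(): the state, without advancing time (a new reading comes with each control period).
- imaging.grab_frame(name): name is "side" or "top"; returns (picture, depth): 420x560x3 uint8, red, green, blue; 420x560 float32, m along the optical axis (not along the pixel's ray), 0 where there is no reading.
- imaging.camera_model(name): a dict with "fx", "fy", "cx", "cy" (pixels), "D" ([k1, k2, p1, p2, k3] as OpenCV has them; the pictures are not rectified), "world_to_cam" (4x4, takes a point from world to camera coordinates). Camera axes: x right, y down, z forward; pixel columns grow to the right and rows downward; lengths in m; the calibration is good to about 2 mm. A picture is of the moment at which its call begins. camera_model takes no time and is no camera call.
- sign_off(): hands the job in, once; it reports no verdict.
The state is a dict: "clock": time; "joint_positions": joint angles; "dq": joint speeds; "tau": joint torques, N m; "tool_pos": TCP position; "tool_rot": TCP orientation; "contact_force": force on the tool from outside, world axes, zero at the start; "moment": the same for the moment, N m; "width": finger opening in m.
Only numpy, scipy, OpenCV 4.12 (cv2) and the standard library are available. Lean on these libraries where they do the work, as an engineer would, in place of code of your own. Each camera call takes 0.05 s, during which the arm holds its last target. There are 200 camera calls.

## Working session

There is one attempt and no reset: what is moved stays moved. The work goes in short steps, Python scripts to look and compute and a tool call to move; the robot and the scene stay as the last step left them, time stands still between calls to the robot, and variables do not carry over. Pictures are saved under pics/ and viewed, on a budget of 10 in all, crops included, one or two more only if the job needs it, and the job is handed in when it is done.

Besides the shell and the picture viewer there is one more tool, called after "Emit:" as a command line: name --argument value ..., lists and objects as JSON in quotes. play_rows: Moves the arm, as the interface text tells. Shift numbers are shares of 0.4 m and turn numbers shares of 90 degrees, none past 1 either way. Its arguments: {"type":"object","properties":{"targets":{"type":"array"},"grip":{"type":"number"},"newtons":{"type":"number"}},"required":["targets"]}

```bash
mkdir -p pics; cat > h.py <<'E'
import numpy as np, cv2
from bench import telemetry, imaging, arm
from scipy.spatial.transform import Rotation as R
def cam(n):
    m=imaging.camera_model(n);K=np.array([[m['fx'],0,m['cx']],[0,m['fy'],m['cy']],[0,0,1.]])
    return K,np.array(m['D'],float),np.array(m['world_to_cam'])
def cloud(n,depth):
    K,D,T=cam(n);h,w=depth.shape
    u,v=np.meshgrid(np.arange(w),np.arange(h))
    p=cv2.undistortPoints(np.stack([u,v],-1).reshape(-1,1,2).astype(np.float64),K,D).reshape(h,w,2)
    P=np.dstack([p,np.ones((h,w))])*depth[...,None]
    return (P-T[:3,3])@T[:3,:3]
def plane(n,uv,z):
    K,D,T=cam(n);p=cv2.undistortPoints(np.array(uv,float).reshape(-1,1,2),K,D).reshape(-1,2)
    d=np.c_[p,np.ones(len(p))]@T[:3,:3];c=-T[:3,:3].T@T[:3,3]
    return c+d*((z-c[2])/d[:,2])[:,None]
def proj(n,P):
    K,D,T=cam(n);return cv2.projectPoints(np.array(P,float).reshape(-1,1,3),cv2.Rodrigues(T[:3,:3])[0],T[:3,3],K,D)[0].reshape(-1,2)
def grab(n,save=None):
    p,d=imaging.grab_frame(n)
    if save: cv2.imwrite('pics/'+save,p[...,::-1]);np.savez('pics/'+save[:-4]+'.npz',p=p,d=d)
    return p,d
E
python3 - <<'E'
from h import *
for n in('side','top'):
    grab(n,n+'0.png');K,D,T=cam(n);print(n,K[0,0],-T[:3,:3].T@T[:3,3],T[2,:3])
s=telemetry.state();print(s, arm.nose_length)
print(R.from_quat(s['tool_rot']).as_matrix().round(3))
E
```

```text
side 454.2148205435646 [0.10075955 0.87391671 0.9157433 ] [ 0.40004766 -0.58098716 -0.70881294]
top 387.3212591143435 [0.35798763 0.15603636 1.29835563] [ 0.16980374  0.02830937 -0.9850712 ]
{'clock': 0.1, 'joint_positions': array([ 1.13481297,  0.6899181 , -0.19452787,  1.56626544,  0.15729873,
        0.90250829, -0.21508343]), 'dq': array([ 0.0007205 , -0.00205124, -0.00048695, -0.00186305,  0.00064378,
        0.00070275,  0.00168686]), 'tau': array([-3.77559336e-03, -5.40610349e+01, -1.27168659e+00, -1.58986509e+01,
        9.33342992e-03,  4.41364653e-03,  6.28836801e-06]), 'tool_pos': array([ 0.28261555, -0.55675998,  0.22074646]), 'tool_rot': array([ 9.72527420e-01,  2.32786786e-01, -2.56235500e-04, -8.14437163e-04]), 'contact_force': array([-0.33148808, -0.41031829, -0.48856317]), 'moment': array([0.02379974, 0.03053489, 0.01022534]), 'width': 0.0856176692770528} 0.014
[[ 0.892  0.453 -0.001]
 [ 0.453 -0.892  0.001]
 [-0.    -0.002 -1.   ]]
```

View pics/top0.png

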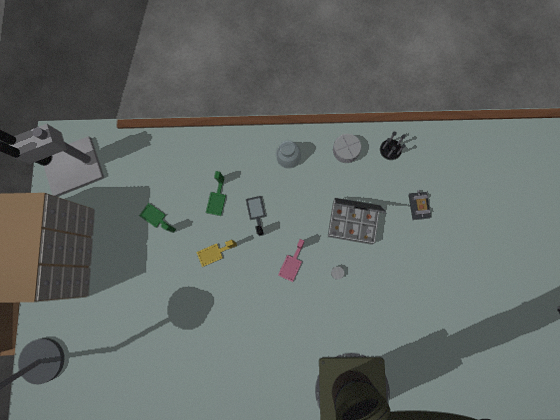

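View pics/side0.png

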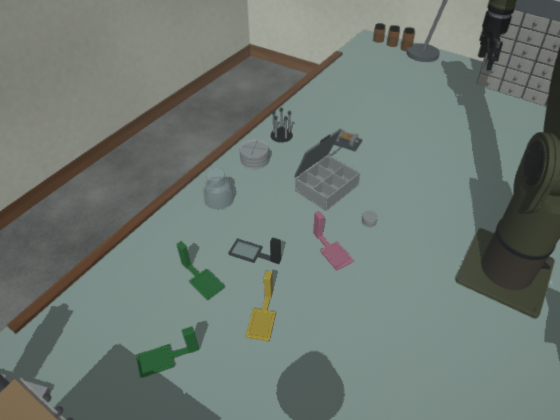

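The top picture shows the box at about (356,221), the vise with the movement at (421,204), the dome (288,154), trays (347,148), stand (391,148) and tin (338,272). Things shaped like a magnifier are green (154,215) and (216,195), yellow (217,252), pink (294,262), and dark steel with a black grip (257,213). Only the dark one at (257,213) fits the description. I'll confirm it in a crop.

```bash
python3 - <<'E'
from h import *
p=np.load('pics/top0.npz')['p'];q=np.load('pics/side0.npz')['p']
a=cv2.resize(p[175:255,235:445],None,fx=3.8,fy=3.8,interpolation=cv2.INTER_CUBIC)
b=cv2.resize(q[120:270,220:390],None,fx=1.9,fy=1.9,interpolation=cv2.INTER_CUBIC)
o=np.zeros((304+285,798,3),np.uint8);o[:304]=a[:304,:798];o[304:,:b.shape[1]]=b[:285]
cv2.imwrite('pics/crop1.png',o[...,::-1])
for n in('top','side'):
    d=np.load(f'pics/{n}0.npz')['d'];C=cloud(n,d);np.save(f'pics/{n}C.npy',C)
    for nm,uv in {'top':{'bench':(300,215),'dome':(288,150),'tray':(347,148),'stand':(391,148),'tin':(338,271),'lens':(256,208),'grip':(260,230),'lid':(360,205),'mov':(421,204)},'side':{'grip':(276,243),'lens':(246,251),'lid':(318,152),'mov':(347,137),'bench':(300,300)}}[n].items():
        print(n,nm,C[uv[1],uv[0]].round(3))
E
```

```text
top bench [ 0.565  0.152 -0.002]
top dome [0.763 0.187 0.096]
top tray [ 0.78  -0.009  0.053]
top stand [ 0.784 -0.161  0.03 ]
top tin [0.375 0.032 0.022]
top lens [0.591 0.301 0.003]
top grip [0.506 0.28  0.08 ]
top lid [ 0.572 -0.032  0.128]
top mov [ 0.589 -0.248  0.029]
side grip [0.503 0.295 0.08 ]
side lens [0.588 0.309 0.007]
side lid [ 0.574 -0.025  0.114]
side mov [ 0.582 -0.235  0.032]
side bench [ 0.396  0.354 -0.001]
```

View pics/crop1.png

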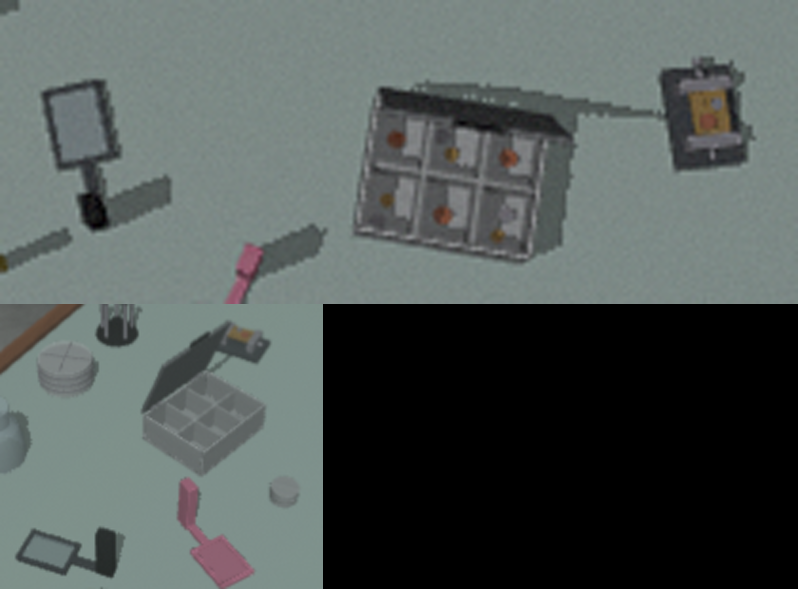

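Confirmed: the dark steel frame with the black post (crop (95,210), top image about (260,230)) is the one. Now I'll measure the poses.

```bash
cat > meas.py <<'E'
from h import *
def rect(P):
    r=cv2.minAreaRect(P[:,:2].astype(np.float32)*1000);return np.round(r[0],1),np.round(r[1],1),round(r[2],1)
def big(m):
    n,l,s,_=cv2.connectedComponentsWithStats(m.astype(np.uint8));return l==1+np.argmax(s[1:,4])
if __name__=='__main__':
  for n in('top','side'):
    z=np.load(f'pics/{n}0.npz');p=z['p'].astype(int);C=np.load(f'pics/{n}C.npy');X,Y,Z=np.moveaxis(C,-1,0)
    hsv=cv2.cvtColor(z['p'],cv2.COLOR_RGB2HSV);V=hsv[...,2];S=hsv[...,1];H=hsv[...,0]
    reg=lambda a,b,c,d:(X>a)&(X<b)&(Y>c)&(Y<d)
    print('==',n,'bench noise',Z[reg(.4,.6,.1,.2)&(V>80)].std().round(4),np.median(Z[reg(.4,.6,.1,.2)]).round(4))
    # box
    m=reg(.42,.68,-.14,.1)
    b=big(m&(Z>.04)&(Z<.056));print('box rim',rect(C[b]))
    L=C[m&(Z>.065)];c=L.mean(0);v=np.linalg.svd(L-c)[2];print('lid n',len(L),'c',c.round(4),'normal',v[2].round(3),'zmax',L[:,2].max().round(3),'y',L[:,1].min().round(3),L[:,1].max().round(3), 'edge',L[L[:,2]>.15].mean(0).round(3))
    # vise
    m=reg(.5,.68,-.31,-.18)
    br=big(m&(H<28)&(S>90)&(V>60));v_,u_=np.nonzero(br)
    print('movement',rect(plane(n,np.c_[u_,v_],.034)),len(u_), np.median(Z[br]).round(4), plane(n,np.c_[u_,v_],.034).mean(0).round(4))
    vb=big(m&(Z>.007));print('vise cloud',rect(C[vb]),vb.sum())
    # lens
    m=reg(.45,.68,.22,.37)
    g=big(m&(Z>.06));print('grip top',rect(C[g&(Z>.07)]),C[g&(Z>.07)].mean(0).round(4),g.sum())
    fr=m&(V<85)&(Z<.02)&(X>.54);fr=big(fr)
    cn=cv2.findContours(fr.astype(np.uint8),cv2.RETR_EXTERNAL,cv2.CHAIN_APPROX_NONE)[0];cn=max(cn,key=cv2.contourArea)[:,0]
    W=plane(n,cn,.008);print('frame',rect(W),len(cn))
    for nm,r,zz in(('tin',(.33,.42,-.02,.08),.015),('dome',(.70,.86,.13,.28),.03),('tray',(.70,.86,-.07,.06),.02),('stand',(.70,.86,-.25,-.1),.015)):
        print(nm,rect(C[reg(*r)&(Z>zz)]))
E
python3 meas.py
```

```text
== top bench noise 0.0125 0.0004
box rim (array([532.5, -21.1]), array([150.8, 117.9]), 78.5)
lid n 329 c [ 0.5701 -0.028   0.1323] normal [-0.917  0.175 -0.357] zmax 0.177 y -0.103 0.048 edge [ 0.558 -0.026  0.164]
movement (array([ 588.3, -247. ]), array([32.1, 33.5]), 88.9) 94 0.0317 [ 0.588  -0.2469  0.034 ]
vise cloud (array([ 590.7, -248.1]), array([96.1, 61.5]), 5.3) 484
grip top (array([508.8, 286.8]), array([22.7, 15.6]), 12.2) [0.5085 0.2867 0.079 ] 44
frame (array([585.5, 299.3]), array([89.8, 57.9]), 12.5) 80
tin (array([368.6,  35.8]), array([39.4, 38.4]), 89.3)
dome (array([763.3, 188.2]), array([69.3, 83.5]), 4.6)
tray (array([786.7,  -9.5]), array([90.5, 89.6]), 14.7)
stand (array([ 790.3, -166.9]), array([62.7, 58.6]), 28.4)
== side bench noise 0.0175 0.0001
box rim (array([536.3, -20. ]), array([155.2, 125.2]), 78.5)
lid n 629 c [ 0.5716 -0.0191  0.1229] normal [-0.928  0.181 -0.326] zmax 0.178 y -0.104 0.051 edge [ 0.558 -0.018  0.162]
movement (array([ 587.9, -237.6]), array([28.7, 24.6]), 11.0) 35 0.0319 [ 0.5865 -0.2366  0.034 ]
vise cloud (array([ 581.6, -246.9]), array([77. , 61.1]), 4.9) 329
grip top (array([509.6, 289.1]), array([23.8, 18.6]), 8.1) [0.5087 0.2905 0.0781] 101
frame (array([583.8, 306.5]), array([89. , 55.3]), 11.0) 88
tin (array([370.5,  36.8]), array([40.5, 41.2]), 27.4)
dome (array([767.7, 199.2]), array([81.6, 70.7]), 29.7)
tray (array([788.2,  -6.6]), array([92.4, 92.7]), 85.6)
stand (array([ 791.1, -163. ]), array([59. , 61.1]), 28.8)
```

Poses from the two views agree to a few mm:
- **Box:** centre about (0.533,-0.021), yaw -11.5°, lid about 1.22 rad.
- **Magnifier:** grip (0.509,0.287), yaw about 12°.
- **Movement:** (0.588,-0.247), yaw about 5°.

Next I'll plan the move to a point behind the lid.

```bash
cat > go.py <<'E'
from h import *
def rows(wps):
    """wps: list of (x,y,z,yaw_deg of tool x), tool pointing down"""
    s=telemetry.state();A=R.from_quat(s['tool_rot']);p=np.array(s['tool_pos'])
    print('now',p.round(4),'yaw',np.degrees(np.arctan2(*A.as_matrix()[1::-1,0])).round(2),'t',s['clock'],'F',np.round(s['contact_force'],1),'w',round(s['width'],4))
    for w in wps:
        B=R.from_euler('z',w[3],degrees=True)*R.from_euler('x',180,degrees=True)
        print([(A.inv().apply(np.array(w[:3])-p)/.4).round(3).tolist(),(np.degrees((A.inv()*B).as_rotvec())/90).round(3).tolist()])
c=np.array([.533,-.0205]);yb=np.radians(-11.5);e=np.array([np.cos(yb),np.sin(yb)]);H=c+.06*e
E
python3 - <<'E'
from go import *
q=H+.025*e;print(q)
rows([(.283,-.557,.27,26.9),(*q,.27,-11.5),(*q,.164,-11.5)])
E
```

```text
[ 0.6162936  -0.03744627]
now [ 0.2826 -0.5568  0.2207] yaw 26.92 t 0.1 F [-0.3 -0.4 -0.5] w 0.0856
[[0.001, 0.001, -0.123], [-0.001, 0.0, 0.0]]
[[1.332, -0.78, -0.122], [-0.001, 0.0, 0.427]]
[[1.332, -0.78, 0.143], [-0.001, 0.0, 0.427]]
```

Emit:
play_rows --targets '[[[0,0,-0.125],[0,0,0]],[[0.13,-0.08,-0.125],[0,0,0.05]],[[0.26,-0.155,-0.125],[0,0,0.12]],[[0.39,-0.23,-0.125],[0,0,0.2]],[[0.52,-0.31,-0.125],[0,0,0.28]],[[0.65,-0.385,-0.125],[0,0,0.35]],[[0.78,-0.46,-0.125],[0,0,0.4]],[[0.9,-0.535,-0.125],[0,0,0.427]],[[1,-0.6,-0.125],[0,0,0.427]],[[1,-0.6,-0.125],[0,0,0.427]]]' --grip 0 --newtons 80

```text
clock: 1.35
tool_pos: [0.5327, -0.1561, 0.2706]
tool_rot: [0.995, -0.096, -0.0, -0.002]
contact_force: [-0.1, -0.7, 0.5]
width: 0.0001
```

```bash
python3 - <<'E'
from go import *
q=H+.025*e
rows([(*q,.27,-11.5),(*q,.164,-11.5)])
E
```

```text
now [ 0.5327 -0.1561  0.2706] yaw -10.99 t 1.35 F [-0.1 -0.7  0.5] w 0.0001
[[0.149, -0.331, 0.003], [-0.003, 0.001, 0.006]]
[[0.149, -0.33, 0.268], [-0.003, 0.001, 0.006]]
```

Emit:
play_rows --targets '[[[0.08,-0.15,0],[0,0,0]],[[0.149,-0.28,0],[0,0,0.006]],[[0.149,-0.331,0],[0,0,0.006]],[[0.149,-0.331,0],[0,0,0.006]],[[0.149,-0.331,0.1],[0,0,0.006]],[[0.149,-0.331,0.2],[0,0,0.006]],[[0.149,-0.331,0.268],[0,0,0.006]],[[0.149,-0.331,0.268],[0,0,0.006]]]'

```text
clock: 2.35
tool_pos: [0.6138, -0.0399, 0.162]
tool_rot: [0.995, -0.102, -0.003, -0.001]
contact_force: [-0.2, -0.8, -0.0]
width: -0.0003
```

```bash
python3 - <<'E'
from go import *
W=[]
for th in np.linspace(1.22,0,21):
    r=.105;bx=-r*np.cos(th)+.006*np.sin(th)+.011; z=.05+r*np.sin(th)+.006*np.cos(th)+.014
    W.append((*(H+bx*e),z,-11.5))
rows(W)
p,d=grab('side','side1.png')
E
```

```text
now [ 0.6138 -0.0399  0.162 ] yaw -11.71 t 2.35 F [-0.2 -0.8 -0. ] w -0.0003
[[-0.106, -0.007, -0.006], [-0.001, 0.004, -0.002]]
[[-0.121, -0.007, -0.001], [-0.001, 0.004, -0.002]]
[[-0.136, -0.007, 0.005], [-0.001, 0.004, -0.002]]
[[-0.151, -0.007, 0.012], [-0.001, 0.004, -0.002]]
[[-0.165, -0.007, 0.02], [-0.001, 0.004, -0.002]]
[[-0.178, -0.007, 0.029], [-0.001, 0.004, -0.002]]
[[-0.191, -0.007, 0.039], [-0.001, 0.004, -0.002]]
[[-0.203, -0.006, 0.049], [-0.001, 0.004, -0.002]]
[[-0.215, -0.006, 0.06], [-0.001, 0.004, -0.002]]
[[-0.226, -0.006, 0.072], [-0.001, 0.004, -0.002]]
[[-0.236, -0.006, 0.084], [-0.001, 0.004, -0.002]]
[[-0.246, -0.006, 0.097], [-0.001, 0.004, -0.002]]
[[-0.254, -0.006, 0.11], [-0.001, 0.004, -0.002]]
[[-0.262, -0.006, 0.124], [-0.001, 0.004, -0.002]]
[[-0.269, -0.006, 0.139], [-0.001, 0.004, -0.002]]
[[-0.275, -0.006, 0.154], [-0.001, 0.004, -0.002]]
[[-0.28, -0.006, 0.169], [-0.001, 0.004, -0.002]]
[[-0.284, -0.006, 0.184], [-0.001, 0.004, -0.002]]
[[-0.288, -0.006, 0.2], [-0.001, 0.004, -0.002]]
[[-0.29, -0.006, 0.216], [-0.001, 0.004, -0.002]]
[[-0.291, -0.006, 0.232], [-0.001, 0.004, -0.002]]
```

View pics/side1.png

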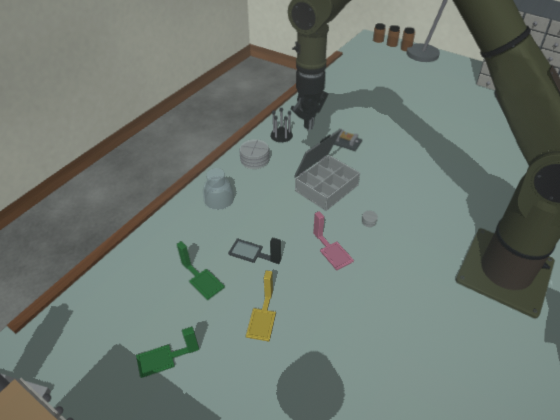

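The closed fingers are behind the lid (tip about (310,120)), touching nothing. Now push along the hinge arc.

Emit:
play_rows --targets '[[[-0.04,-0.006,0],[0,0.004,0]],[[-0.07,-0.006,-0.003],[0,0.004,0]],[[-0.09,-0.006,-0.006],[0,0.004,0]],[[-0.106,-0.006,-0.006],[0,0.004,0]],[[-0.121,-0.006,-0.001],[0,0.004,0]],[[-0.136,-0.006,0.005],[0,0.004,0]],[[-0.151,-0.006,0.012],[0,0.004,0]],[[-0.165,-0.006,0.02],[0,0.004,0]],[[-0.178,-0.006,0.029],[0,0.004,0]],[[-0.191,-0.006,0.039],[0,0.004,0]],[[-0.203,-0.006,0.049],[0,0.004,0]],[[-0.203,-0.006,0.049],[0,0.004,0]]]'

```text
clock: 3.9
tool_pos: [0.5355, -0.0205, 0.1439]
tool_rot: [0.995, -0.102, 0.001, -0.001]
contact_force: [0.6, 0.5, 0.1]
width: 0.0003
```

```bash
python3 - <<'E'
from go import *
W=[]
for th in np.linspace(.79,0.1,13)[1:]:
    r=.105;bx=-r*np.cos(th)+.006*np.sin(th)+.011; z=.05+r*np.sin(th)+.006*np.cos(th)+.014
    W.append((*(H+bx*e),z,-11.5))
rows(W)
p,d=grab('side')
C=cloud('side',d);X,Y,Z=np.moveaxis(C,-1,0)
m=(X>.43)&(X<.62)&(Y>-.1)&(Y<.08)&(Z>.062)&(Z<.18)
dist=((C[...,:2]-c)@e+.0)
P=C[m];yb_=(P[:,:2]-c)@np.array([-e[1],e[0]]);xb=(P[:,:2]-c)@e
k=yb_>.03;print(k.sum());A=np.polyfit(xb[k],P[k][:,2],1);print('lid angle',np.arctan(-A[0]),xb[k].min(),P[k][:,2].max())
E
```

```text
now [ 0.5355 -0.0205  0.1439] yaw -11.67 t 3.9 F [0.6 0.5 0.1] w 0.0003
[[-0.014, 0.001, 0.013], [-0.002, -0.001, -0.002]]
[[-0.024, 0.001, 0.024], [-0.002, -0.001, -0.002]]
[[-0.034, 0.001, 0.035], [-0.002, -0.001, -0.002]]
[[-0.043, 0.001, 0.048], [-0.002, -0.001, -0.002]]
[[-0.052, 0.001, 0.06], [-0.002, -0.001, -0.002]]
[[-0.059, 0.001, 0.073], [-0.002, -0.001, -0.002]]
[[-0.066, 0.002, 0.087], [-0.002, -0.001, -0.002]]
[[-0.072, 0.002, 0.1], [-0.002, -0.001, -0.002]]
[[-0.078, 0.002, 0.115], [-0.002, -0.001, -0.002]]
[[-0.082, 0.002, 0.129], [-0.002, -0.001, -0.002]]
[[-0.086, 0.002, 0.144], [-0.002, -0.001, -0.002]]
[[-0.089, 0.002, 0.158], [-0.002, -0.001, -0.002]]
92
lid angle 0.9520141766154924 -0.008349638578768317 0.15144095980397693
```

The lid is following (about 0.95 rad). I'll continue.

Emit:
play_rows --targets '[[[-0.014,0,0.013],[0,0,0]],[[-0.024,0,0.024],[0,0,0]],[[-0.034,0,0.035],[0,0,0]],[[-0.043,0,0.048],[0,0,0]],[[-0.052,0,0.06],[0,0,0]],[[-0.059,0,0.073],[0,0,0]],[[-0.066,0,0.087],[0,0,0]],[[-0.072,0,0.1],[0,0,0]],[[-0.078,0,0.115],[0,0,0]],[[-0.082,0,0.129],[0,0,0]],[[-0.086,0,0.144],[0,0,0]],[[-0.086,0,0.144],[0,0,0]]]'

```text
clock: 5.45
tool_pos: [0.502, -0.0135, 0.0859]
tool_rot: [0.995, -0.102, 0.001, -0.001]
contact_force: [-0.2, -0.5, 0.0]
width: 0.0001
```

```bash
python3 - <<'E'
from go import *
rows([(*(H+(-.094)*e),z,-11.5) for z in (.084,.079,.075,.072,.070,.068,.066)])
p,d=grab('side')
C=cloud('side',d);X,Y,Z=np.moveaxis(C,-1,0)
xb=(C[...,:2]-c)@e;yb_=(C[...,:2]-c)@np.array([-e[1],e[0]])
k=(xb>-.1)&(xb<.05)&(yb_>.03)&(yb_<.07)&(Z>.051)&(Z<.13)
A=np.polyfit(xb[k],Z[k],1);print(k.sum(),'lid angle',np.arctan(-A[0]),xb[k].min(),Z[k].max())
E
```

```text
now [ 0.502  -0.0135  0.0859] yaw -11.68 t 5.45 F [-0.2 -0.5  0. ] w 0.0001
[[-0.006, 0.002, 0.005], [-0.001, -0.001, -0.002]]
[[-0.006, 0.002, 0.017], [-0.001, -0.001, -0.002]]
[[-0.006, 0.002, 0.027], [-0.001, -0.001, -0.002]]
[[-0.006, 0.002, 0.035], [-0.001, -0.001, -0.002]]
[[-0.006, 0.002, 0.04], [-0.001, -0.001, -0.002]]
[[-0.006, 0.002, 0.045], [-0.001, -0.001, -0.002]]
[[-0.006, 0.002, 0.05], [-0.001, -0.001, -0.002]]
258 lid angle 0.32332197985125377 -0.058973895372705545 0.09917522290862864
```

```bash
python3 - <<'E'
from go import *
p,d=grab('side','side2.png');q,d2=grab('top','top2.png')
a=cv2.resize(p[90:240,240:400],None,fx=2.4,fy=2.4,interpolation=cv2.INTER_CUBIC)
b=cv2.resize(q[160:260,300:400],None,fx=3.6,fy=3.6,interpolation=cv2.INTER_CUBIC)
cv2.imwrite('pics/c2.png',np.hstack([a,b])[...,::-1])
E
```

```text
(no output)
```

View pics/c2.png

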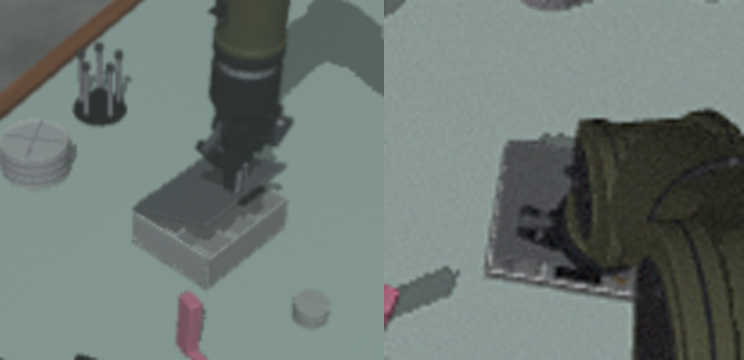

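The lid is nearly shut, with the fingertips on its outer face near the edge (crop (240,185)). I'll press down gently.

Emit:
play_rows --targets '[[[-0.006,0,0.005],[0,0,0]],[[-0.01,0,0.01],[0,0,0]],[[-0.01,0,0.015],[0,0,0]],[[-0.01,0,0.02],[0,0,0]],[[-0.01,0,0.024],[0,0,0]],[[-0.01,0,0.028],[0,0,0]],[[-0.01,0,0.032],[0,0,0]],[[-0.01,0,0.034],[0,0,0]],[[-0.01,0,0.036],[0,0,0]],[[-0.01,0,0.036],[0,0,0]]]'

```text
clock: 6.85
tool_pos: [0.4988, -0.0127, 0.072]
tool_rot: [0.995, -0.102, 0.002, -0.001]
contact_force: [0.2, -0.5, 0.8]
width: -0.0003
```

```bash
cat > lid.py <<'E'
from go import *
def lid(n):
    p,d=grab(n)
    C=cloud(n,d);X,Y,Z=np.moveaxis(C,-1,0)
    xb=(C[...,:2]-c)@e;yb_=(C[...,:2]-c)@np.array([-e[1],e[0]])
    k=(xb>-.055)&(xb<.055)&(yb_>.035)&(yb_<.07)&(Z>.045)&(Z<.12)
    A=np.polyfit(xb[k],Z[k],1);print(n,k.sum(),'lid angle',np.arctan(-A[0]),A[1],Z[k].max())
if __name__=='__main__':
    rows([]);lid('side');lid('top')
E
python3 lid.py
```

```text
now [ 0.4988 -0.0127  0.072 ] yaw -11.68 t 6.85 F [ 0.2 -0.5  0.8] w -0.0003
side 286 lid angle 0.21708543326021737 0.07089975642517136 0.08616180998437711
top 298 lid angle 0.23155117987052629 0.07149721782607732 0.08864009881767086
```

The lid still reads 0.22 rad, which disagrees with where the fingertips should be. I'll check the contact geometry before pressing further.

```bash
python3 - <<'E'
from go import *
p,d=grab('side','side3.png');C=cloud('side',d)
xb=(C[...,:2]-c)@e;yb_=(C[...,:2]-c)@np.array([-e[1],e[0]]);Z=C[...,2]
for lo in np.arange(-.08,.075,.01):
    r=[]
    for x0 in np.arange(-.08,.07,.01):
        k=(yb_>lo)&(yb_<lo+.01)&(xb>x0)&(xb<x0+.01)&(Z<.25);r.append(int(1000*np.median(Z[k])) if k.sum() else -1)
    print(int(lo*1000),r)
a=cv2.resize(p[110:230,270:390],None,fx=5,fy=5,interpolation=cv2.INTER_CUBIC)
a=np.clip(a.astype(float)*1.8,0,255).astype(np.uint8)
cv2.imwrite('pics/c3.png',a[...,::-1])
t=telemetry.state()['tool_pos'];print(proj('side',[t,t-[0,0,.014]]))
E
```

```text
-80 [0, -1, 21, 47, 39, 16, 9, -1, -1, -1, -1, -1, -1, -1, -1, -1]
-70 [-2, 0, 30, 82, 79, 56, 75, 76, -1, -1, -1, -1, -1, -1, -1, -1]
-60 [0, 0, 34, 163, 81, 77, 77, -1, -1, -1, -1, -1, -1, -1, -1, -1]
-50 [0, -1, 31, 156, 80, 76, 77, -1, -1, -1, -1, -1, -1, -1, 54, -1]
-40 [0, 1, 30, 149, 80, 76, -1, -1, -1, -1, -1, 63, 59, 57, 58, -1]
-30 [0, 0, 31, 126, 33, 17, 9, 4, 69, 68, 65, 61, 61, 58, 58, -1]
-20 [0, 82, 41, 130, 80, 2, 5, 37, 70, 67, 66, 63, 61, 58, 55, -1]
-10 [231, 3, 42, 148, -1, -1, 75, 72, 69, 68, 65, 62, 62, 58, 54, -1]
0 [228, 85, 31, 109, 93, 79, 74, 71, 71, 68, 65, 63, 60, 58, 57, -1]
9 [0, 224, 82, 150, 102, 110, 76, 71, 69, 68, 65, 62, 61, 58, 55, -1]
19 [0, 221, 81, 166, 39, 23, 18, 19, 68, 67, 64, 9, 58, 57, 56, -1]
29 [-1, 0, 214, 207, 215, 215, 225, 71, 24, 68, 64, 62, 60, 9, 11, -1]
39 [0, 0, 33, 159, 181, 189, 74, 72, 67, 68, 65, 62, 61, 57, 54, -1]
49 [0, -1, 33, 160, 174, 152, 75, 71, 40, 67, 65, 63, 60, 56, 56, -1]
59 [0, -1, 36, 84, 169, 166, 74, 72, 70, 68, 64, 62, 60, 58, 53, 0]
69 [-1, 0, 23, 27, 30, 29, 28, 31, 24, 30, 32, 31, 32, 29, 9, 0]
[[338.27845785 175.08022431]
 [337.87185388 178.80302472]]
```

View pics/c3.png

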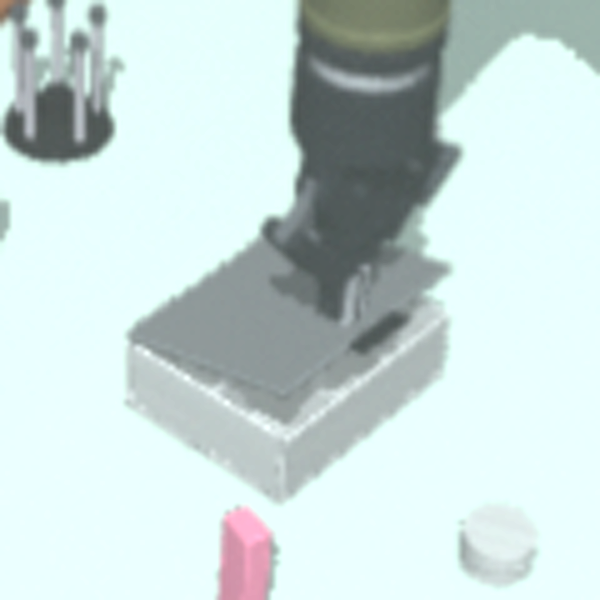

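The tip sits on the lid's outer face near the edge and appears about where the TCP projects, so the real tip is shorter than I assumed. I'll keep pushing slowly and watch the force.

Emit:
play_rows --targets '[[[0,0,0.005],[0,0,0]],[[0,0,0.01],[0,0,0]],[[0,0,0.015],[0,0,0]],[[0,0,0.02],[0,0,0]],[[0,0,0.025],[0,0,0]],[[0,0,0.025],[0,0,0]]]'

```text
clock: 7.75
tool_pos: [0.4989, -0.0127, 0.0619]
tool_rot: [0.995, -0.102, 0.002, -0.001]
contact_force: [0.3, -0.1, -0.0]
width: 0.0
```

```bash
python3 lid.py
```

```text
now [ 0.4989 -0.0127  0.0619] yaw -11.69 t 7.75 F [ 0.3 -0.1 -0. ] w 0.0
side 307 lid angle 0.12095036529655277 0.06478690709510872 0.0744772781995612
top 300 lid angle 0.13668465431657525 0.06535519858693638 0.07664778744663885
```

Emit:
play_rows --targets '[[[0,0,0.004],[0,0,0]],[[0,0,0.008],[0,0,0]],[[0,0,0.012],[0,0,0]],[[0,0,0.016],[0,0,0]],[[0,0,0.02],[0,0,0]],[[0,0,0.024],[0,0,0]],[[0,0,0.024],[0,0,0]]]'

```text
clock: 8.72
tool_pos: [0.499, -0.0127, 0.0523]
tool_rot: [0.995, -0.102, 0.002, -0.001]
contact_force: [0.0, -0.0, -0.0]
width: -0.0001
```

```bash
python3 lid.py
```

```text
now [ 0.499  -0.0127  0.0523] yaw -11.69 t 8.725 F [ 0. -0. -0.] w -0.0001
side 317 lid angle 0.05275594153127581 0.05974537998901398 0.11983430252899849
top 305 lid angle 0.04453558858825749 0.06009814784875375 0.06874738728858053
```

Emit:
play_rows --targets '[[[0,0,0.003],[0,0,0]],[[0,0,0.006],[0,0,0]],[[0,0,0.009],[0,0,0]],[[0,0,0.011],[0,0,0]],[[0,0,0.011],[0,0,0]]]'

```text
clock: 9.45
tool_pos: [0.4992, -0.0127, 0.048]
tool_rot: [0.995, -0.102, 0.002, -0.001]
contact_force: [0.6, 0.0, -0.9]
width: 0.0002
```

```bash
python3 lid.py
```

```text
now [ 0.4992 -0.0127  0.048 ] yaw -11.69 t 9.45 F [ 0.6  0.  -0.9] w 0.0002
side 330 lid angle 0.04439593929540988 0.05783057940319474 0.11906596326289466
top 307 lid angle 0.015470860641639916 0.05737922587880166 0.11878140361899674
```

Emit:
play_rows --targets '[[[0,0,0.002],[0,0,0]],[[0,0,0.004],[0,0,0]],[[0,0,0.006],[0,0,0]],[[0,0,0.006],[0,0,0]]]'

```text
clock: 10.05
tool_pos: [0.4992, -0.0127, 0.0466]
tool_rot: [0.995, -0.102, 0.002, -0.001]
contact_force: [-1.5, 0.5, 11.4]
width: 0.0001
```

```bash
sed -i 's/Z<.12)/Z<.075)/' lid.py; python3 lid.py
```

```text
now [ 0.4992 -0.0127  0.0466] yaw -11.69 t 10.05 F [-1.5  0.5 11.4] w 0.0001
side 327 lid angle -0.00188090963733912 0.05592548364586187 0.060854411043633025
top 307 lid angle -0.004746989485130318 0.056662569818280197 0.06304207621639155
```

The lid is shut: both cameras read 0.00 rad with its top at 56–57 mm, and 11 N shows it on its stop. Next: straight up, open, and over to the magnifier.

Emit:
play_rows --targets '[[[0,0,-0.1],[0,0,0]],[[0,0,-0.25],[0,0,0]],[[0,0,-0.4],[0,0,0]],[[0,0,-0.42],[0,0,0]],[[0,0,-0.42],[0,0,0]]]' --grip 1

```text
clock: 10.78
tool_pos: [0.4984, -0.013, 0.2148]
tool_rot: [0.995, -0.102, 0.002, -0.001]
contact_force: [-0.9, -0.0, -0.5]
width: 0.0853
```

```bash
python3 lid.py; python3 - <<'E'
from go import *
rows([(.509,.2885,.21,11.7),(.509,.2885,.14,11.7)])
E
```

```text
now [ 0.4984 -0.013   0.2148] yaw -11.69 t 10.775 F [-0.9 -0.  -0.5] w 0.0853
side 335 lid angle 0.0014797412188772233 0.05630981278801075 0.06040738262456133
top 274 lid angle -0.007944126680592358 0.05691263593451969 0.0627586699081158
now [ 0.4973 -0.013   0.2132] yaw -11.68 t 10.875 F [-0.4 -0.3 -0.2] w 0.0854
[[-0.124, -0.744, 0.009], [-0.001, -0.001, -0.26]]
[[-0.124, -0.744, 0.184], [-0.001, -0.001, -0.26]]
```

Emit:
play_rows --targets '[[[-0.02,-0.13,0],[0,0,-0.04]],[[-0.04,-0.26,0],[0,0,-0.09]],[[-0.065,-0.39,0],[0,0,-0.14]],[[-0.085,-0.52,0],[0,0,-0.19]],[[-0.105,-0.65,0],[0,0,-0.24]],[[-0.124,-0.744,0],[0,0,-0.26]],[[-0.124,-0.744,0.009],[0,0,-0.26]],[[-0.124,-0.744,0.06],[0,0,-0.26]],[[-0.124,-0.744,0.12],[0,0,-0.26]],[[-0.124,-0.744,0.15],[0,0,-0.26]],[[-0.124,-0.744,0.15],[0,0,-0.26]]]'

```text
clock: 12.25
tool_pos: [0.5083, 0.2873, 0.1523]
tool_rot: [0.995, 0.102, -0.001, 0.0]
contact_force: [1.3, -0.5, 0.8]
width: 0.0857
```

```bash
python3 - <<'E'
from go import *
rows([(.509,.2885,.035,11.7)])
t=np.array(telemetry.state()['tool_pos'])
p,d=grab('side','side4.png');q,d2=grab('top','top4.png')
f=lambda im,u,v,s,w:np.clip(cv2.resize(im[v-w:v+w,u-w:u+w],None,fx=s,fy=s,interpolation=cv2.INTER_CUBIC).astype(float)*1.8,0,255).astype(np.uint8)
cv2.imwrite('pics/c4.png',np.hstack([f(p,276,240,4,50),f(q,260,225,5,40)])[...,::-1])
print(proj('side',[t,t-[0,0,.014]]),proj('top',[t,t-[0,0,.014]]))
E
```

```text
now [0.5083 0.2873 0.1523] yaw 11.67 t 12.25 F [ 1.3 -0.5  0.8] w 0.0857
[[0.003, -0.003, 0.293], [0.0, 0.001, -0.0]]
[[275.45866743 219.63878729]
 [275.54635222 223.75663884]] [[255.07778733 226.48060734]
 [255.60594216 227.07333022]]
```

View pics/c4.png

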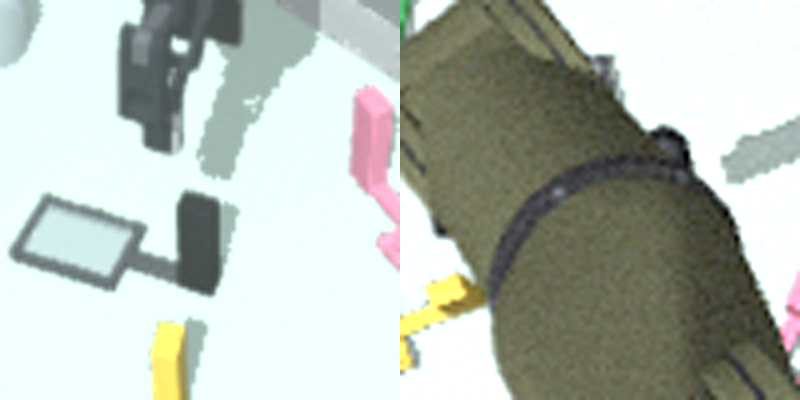

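```bash
python3 - <<'E'
from go import *
s=telemetry.state();t=np.array(s['tool_pos']);A=R.from_quat(s['tool_rot']).as_matrix()
for sg in(-1,1):
  for dz in(-.026,-.013,0,.014):
    P=[t+A@np.array([x,sg*y,dz]) for x in(-.011,.011) for y in(.0425,.057)]
    print(sg,dz,((proj('side',P)-[226,190])*4).round().tolist())
z=np.load('pics/side4.npz');C=cloud('side',z['d'])
for v in range(200,234,3): print(v,[(C[v,u]-t).round(3).tolist() for u in (258,262,266,270)])
E
```

```text
-1 -0.026 [[184.0, 142.0], [174.0, 161.0], [147.0, 132.0], [136.0, 150.0]]
-1 -0.013 [[184.0, 158.0], [174.0, 177.0], [148.0, 148.0], [137.0, 166.0]]
-1 0 [[185.0, 174.0], [175.0, 192.0], [148.0, 163.0], [138.0, 181.0]]
-1 0.014 [[185.0, 190.0], [175.0, 209.0], [149.0, 180.0], [139.0, 198.0]]
1 -0.026 [[240.0, 41.0], [249.0, 25.0], [205.0, 32.0], [214.0, 16.0]]
1 -0.013 [[240.0, 57.0], [249.0, 41.0], [205.0, 48.0], [214.0, 32.0]]
1 0 [[240.0, 73.0], [249.0, 57.0], [205.0, 63.0], [214.0, 47.0]]
1 0.014 [[240.0, 89.0], [249.0, 73.0], [205.0, 80.0], [214.0, 64.0]]
200 [[-0.007, 0.068, 0.122], [-0.013, 0.063, 0.121], [-0.022, 0.061, 0.124], [0.138, -0.176, -0.156]]
203 [[-0.006, 0.067, 0.111], [-0.015, 0.066, 0.116], [-0.024, 0.064, 0.119], [-0.012, 0.033, 0.086]]
206 [[-0.008, 0.071, 0.107], [-0.016, 0.068, 0.109], [-0.023, 0.063, 0.109], [-0.015, 0.039, 0.084]]
209 [[-0.008, 0.071, 0.098], [-0.017, 0.069, 0.102], [-0.025, 0.066, 0.104], [-0.017, 0.041, 0.078]]
212 [[-0.006, 0.068, 0.086], [-0.016, 0.068, 0.092], [-0.024, 0.065, 0.094], [-0.02, 0.046, 0.075]]
215 [[-0.006, 0.069, 0.078], [-0.013, 0.065, 0.079], [-0.025, 0.067, 0.087], [-0.022, 0.048, 0.069]]
218 [[-0.008, 0.072, 0.073], [-0.017, 0.071, 0.078], [-0.026, 0.069, 0.081], [-0.019, 0.046, 0.056]]
221 [[0.117, -0.086, -0.152], [-0.005, 0.055, 0.047], [-0.026, 0.07, 0.072], [-0.019, 0.045, 0.046]]
224 [[0.111, -0.078, -0.154], [-0.006, 0.057, 0.04], [-0.015, 0.055, 0.043], [-0.02, 0.047, 0.038]]
227 [[0.106, -0.071, -0.156], [0.095, -0.075, -0.153], [-0.014, 0.054, 0.032], [-0.018, 0.044, 0.025]]
230 [[0.097, -0.058, -0.151], [0.089, -0.066, -0.153], [0.081, -0.073, -0.155], [0.07, -0.076, -0.152]]
233 [[0.091, -0.05, -0.152], [0.084, -0.059, -0.155], [0.073, -0.062, -0.152], [0.068, -0.073, -0.159]]
```

Measured by depth and by the lid contact, the fingertips are about 24 mm higher relative to the reported TCP than the text says. Shut, they sit about 10 mm behind the reported TCP. The xy positions match. Grasping at 50 mm therefore needs a reported TCP z of about 0.021. Descend, then close.

Emit:
play_rows --targets '[[[0.003,-0.003,0.08],[0,0,0]],[[0.003,-0.003,0.16],[0,0,0]],[[0.003,-0.003,0.23],[0,0,0]],[[0.003,-0.003,0.28],[0,0,0]],[[0.003,-0.003,0.31],[0,0,0]],[[0.003,-0.003,0.328],[0,0,0]],[[0.003,-0.003,0.328],[0,0,0]],[[0.003,-0.003,0.328],[0,0,0]]]'

```text
clock: 13.35
tool_pos: [0.5111, 0.2903, 0.0235]
tool_rot: [0.995, 0.102, 0.002, -0.001]
contact_force: [-0.5, 0.0, -0.6]
width: 0.0855
```

Emit:
play_rows --targets '[[[0,0,0],[0,0,0]],[[0,0,0],[0,0,0]],[[0,0,0],[0,0,0]],[[0,0,0],[0,0,0]],[[0,0,0],[0,0,0]],[[0,0,0],[0,0,0]],[[0,0,0],[0,0,0]],[[0,0,0],[0,0,0]]]' --grip 0 --newtons 80

```text
clock: 14.35
tool_pos: [0.5113, 0.2902, 0.0236]
tool_rot: [0.995, 0.102, 0.002, -0.001]
contact_force: [-0.2, 0.0, 2.6]
width: 0.0148
```

```bash
python3 - <<'E'
from go import *
rows([(.509,.2885,.125,11.7)])
t=np.array(telemetry.state()['tool_pos'])
p,d=grab('side','side5.png');q,d2=grab('top','top5.png')
f=lambda im,u,v,s,w:np.clip(cv2.resize(im[v-w:v+w,u-w:u+w],None,fx=s,fy=s,interpolation=cv2.INTER_CUBIC).astype(float)*1.8,0,255).astype(np.uint8)
cv2.imwrite('pics/c5.png',np.hstack([f(p,266,240,5,40),f(q,260,215,5,40)])[...,::-1])
E
```

```text
now [0.5113 0.2902 0.0236] yaw 11.68 t 14.35 F [-0.2  0.   2.6] w 0.0148
[[-0.005, 0.003, -0.254], [-0.001, -0.002, -0.0]]
```

View pics/c5.png

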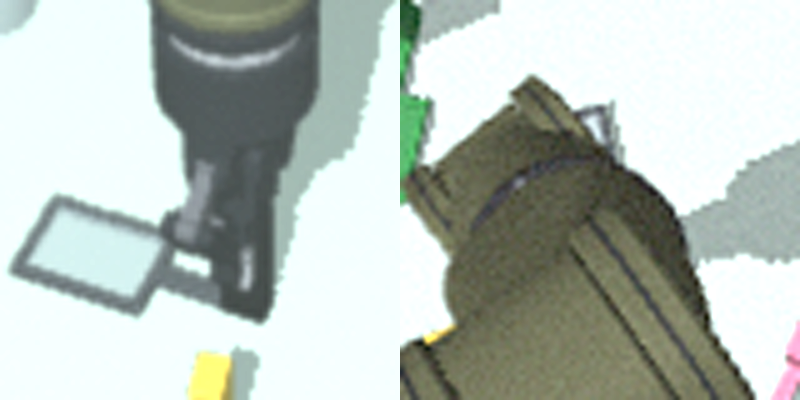

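The fingers hold the post (width 14.8 mm). Lift straight up and check level.

Emit:
play_rows --targets '[[[0,0,-0.02],[0,0,0]],[[0,0,-0.05],[0,0,0]],[[0,0,-0.09],[0,0,0]],[[0,0,-0.13],[0,0,0]],[[0,0,-0.18],[0,0,0]],[[0,0,-0.23],[0,0,0]],[[0,0,-0.28],[0,0,0]],[[0,0,-0.32],[0,0,0]],[[0,0,-0.34],[0,0,0]],[[0,0,-0.34],[0,0,0]],[[0,0,-0.34],[0,0,0]]]'

```text
clock: 15.82
tool_pos: [0.5103, 0.2896, 0.1589]
tool_rot: [0.995, 0.102, 0.001, -0.001]
contact_force: [-0.3, 0.2, -0.9]
width: 0.0154
```

```bash
cat > lens.py <<'E'
from go import *
def lens(n,save=None,near=None,H_=None):
    """points of frame/glass around expected lens centre, in world, plane fit + rect"""
    p,d=grab(n,save);C=cloud(n,d)
    s=telemetry.state();t=np.array(s['tool_pos']);A=R.from_quat(s['tool_rot']).as_matrix()
    x=A[:2,0];q=(C[...,:2]-t[:2]);lx=q@x;ly=q@np.array([-x[1],x[0]]);Z=C[...,2]
    ez=t[2]-.0236+.004
    m=(lx>.03)&(lx<.14)&(abs(ly)<.045)&(abs(Z-ez)<.02)
    P=np.c_[lx,ly,Z][0:0] if 0 else np.stack([lx[m],ly[m],Z[m]],1)
    G=np.c_[P[:,:2],np.ones(len(P))];w=np.ones(len(P),bool)
    for _ in range(4):
        k=np.linalg.lstsq(G[w],P[w,2],rcond=None)[0];w=abs(G@k-P[:,2])<.004
    F=P[w];f=F[F[:,0]>.047]
    print(n,len(F),'slope x,y deg',np.degrees(np.arctan(k[:2])).round(2),'z at lens',(k@[.085,0,1]).round(4),'expect top~',(t[2]-.0236+.008).round(4),'far x',F[:,0].max().round(4),'rect(tool-x frame)',cv2.minAreaRect((f[:,:2]*1000).astype(np.float32)))
if __name__=='__main__':
    rows([]);lens('side','side6.png');lens('top','top6.png')
E
python3 lens.py; python3 lid.py|tail -2
python3 - <<'E'
from go import *
p=np.load('pics/side6.npz')['p']
s=telemetry.state();u,v=proj('side',[s['tool_pos']])[0].astype(int);print(u,v)
rows([(.511,.29,.20,11.7),(.503,.0,.20,8),(.503,-.254,.20,5)])
f=lambda im,u,v,s,w:np.clip(cv2.resize(im[v-w:v+w,u-w:u+w],None,fx=s,fy=s,interpolation=cv2.INTER_CUBIC).astype(float)*1.8,0,255).astype(np.uint8)
cv2.imwrite('pics/c6.png',f(p,u,v,5,50)[...,::-1])
E
```

```text
now [0.5103 0.2896 0.1589] yaw 11.68 t 15.825 F [-0.3  0.2 -0.9] w 0.0154
side 586 slope x,y deg [-0.04 -0.83] z at lens 0.1419 expect top~ 0.1432 far x 0.121 rect(tool-x frame) ((84.03868865966797, 0.6027908325195312), (56.23575973510742, 73.9521484375), 89.99372100830078)
top 36 slope x,y deg [  6.46 -16.32] z at lens 0.1349 expect top~ 0.1432 far x 0.1187 rect(tool-x frame) ((102.89140319824219, -25.762950897216797), (38.89446258544922, 13.376184463500977), 24.33515167236328)
side 327 lid angle -0.0020826261079884578 0.05618447161051867 0.061750118038207215
top 366 lid angle -0.003994104712068152 0.056353706835130975 0.06264067623535878
274 217
now [0.5105 0.2897 0.159 ] yaw 11.69 t 16.025 F [ 0.1 -0.  -1.2] w 0.015
[[0.002, -0.001, -0.103], [-0.001, -0.002, -0.0]]
[[-0.165, 0.705, -0.104], [-0.001, -0.002, 0.041]]
[[-0.293, 1.327, -0.105], [-0.001, -0.002, 0.074]]
```

View pics/c6.png

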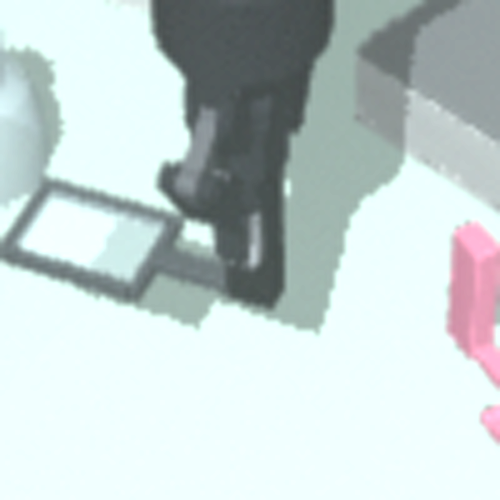

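Held level: slopes are 0.0° and -0.8°. The lens centre is 84 mm ahead of the tool axis and squared with it, and the lid is still at 0. Now carry it over the box at about 0.13 m underside height.

Emit:
play_rows --targets '[[[-0.015,0.06,0],[0,0,0]],[[-0.035,0.14,0],[0,0,0.005]],[[-0.055,0.23,0],[0,0,0.01]],[[-0.075,0.32,0],[0,0,0.02]],[[-0.1,0.42,0],[0,0,0.025]],[[-0.12,0.52,0],[0,0,0.03]],[[-0.145,0.62,0],[0,0,0.04]],[[-0.165,0.72,0],[0,0,0.04]],[[-0.185,0.81,0],[0,0,0.05]],[[-0.2,0.88,0],[0,0,0.06]],[[-0.21,0.92,0],[0,0,0.06]],[[-0.21,0.92,0],[0,0,0.06]]]'

```text
clock: 17.52
tool_pos: [0.5026, -0.0885, 0.1581]
tool_rot: [0.999, 0.054, 0.001, -0.001]
contact_force: [0.1, 1.4, -1.5]
width: 0.0152
```

```bash
cat > vise.py <<'E'
from go import *
from meas import rect,big
def vise(n):
    p,d=grab(n);C=cloud(n,d);X,Y,Z=np.moveaxis(C,-1,0);hsv=cv2.cvtColor(p,cv2.COLOR_RGB2HSV);H_,S,V=np.moveaxis(hsv,-1,0)
    m=(X>.5)&(X<.68)&(Y>-.32)&(Y<-.17)&(Z<.05)
    b=m&(H_<28)&(S>90)&(V>50)
    if b.sum()>5:
        b=big(b);v,u=np.nonzero(b);W=plane(n,np.c_[u,v],.034);print(n,'mov',b.sum(),rect(W),W.mean(0).round(4),'cloudmean',C[b].mean(0).round(4))
    vb=big(m&(Z>.006));print(n,'vise',vb.sum(),rect(C[vb]))
    tp=m&(Z>.026);print(n,'top part',tp.sum(),rect(C[tp]))
if __name__=='__main__': vise('side');vise('top')
E
python3 vise.py; python3 lid.py;python3 lens.py
```

```text
side mov 10 (array([ 600.2, -235.9]), array([ 9.6, 16.4]), 44.6) [ 0.5985 -0.2354  0.034 ] cloudmean [ 0.5993 -0.2372  0.0325]
side vise 127 (array([ 581.5, -248.7]), array([77. , 66.4]), 6.9)
side top part 55 (array([ 601.3, -251. ]), array([29.7, 42.3]), 21.4)
top vise 1 (array([ 672.7, -261.1]), array([0., 0.]), 0.0)
top top part 0 (array([0., 0.]), array([0., 0.]), 0.0)
now [ 0.5029 -0.0861  0.1582] yaw 6.38 t 17.625 F [ 0.2  0.5 -1.7] w 0.0155
side 326 lid angle -0.0012939996237528774 0.0560830497506111 0.06142175174217266
top 367 lid angle 0.004606440429065383 0.05684571009193274 0.0636676332481968
now [ 0.503  -0.0858  0.1583] yaw 6.44 t 17.725 F [-1.1  0.2 -1.4] w 0.0151
side 349 slope x,y deg [ 0.23 -0.22] z at lens 0.1417 expect top~ 0.1427 far x 0.1221 rect(tool-x frame) ((84.64725494384766, -0.18063735961914062), (74.92060089111328, 60.24256134033203), 0.10737273842096329)
top 392 slope x,y deg [ 0.16 -0.35] z at lens 0.1419 expect top~ 0.1427 far x 0.119 rect(tool-x frame) ((83.10487365722656, -0.8399944305419922), (55.109397888183594, 71.78619384765625), 89.87836456298828)
```

The vise is hidden right now, so I'll measure it from the earlier saved frames taken with the lid shut and the arm away.

```bash
python3 - <<'E'
import vise
from h import *
for n,k in [('side',4),('side',5),('side',6),('top',0),('top',4),('top',5),('top',6)]:
    z=np.load(f'pics/{n}{k}.npz');vise.grab=lambda a:(z['p'],z['d']);print(k);vise.vise(n)
z=np.load('pics/side6.npz')['p'];q=np.load('pics/top6.npz')['p']
f=lambda im,u,v,s,w:np.clip(cv2.resize(im[v-w:v+w,u-w:u+w],None,fx=s,fy=s,interpolation=cv2.INTER_CUBIC).astype(float)*1.5,0,255).astype(np.uint8)
cv2.imwrite('pics/c7.png',np.hstack([f(z,347,138,10,20),f(q,421,204,10,20)])[...,::-1])
E
```

```text
4
side vise 389 (array([ 590.1, -245.4]), array([96.5, 65.6]), 9.5)
side top part 149 (array([ 589.5, -246.5]), array([63.1, 50.5]), 4.9)
5
side vise 391 (array([ 589.6, -242.4]), array([98.5, 65.5]), 13.0)
side top part 144 (array([ 588.7, -246.6]), array([63.8, 45.7]), 5.8)
6
side mov 10 (array([ 599. , -234.4]), array([10.3, 10.9]), 33.2) [ 0.5983 -0.2336  0.034 ] cloudmean [ 0.5995 -0.2363  0.0318]
side vise 122 (array([ 582.5, -245.8]), array([79. , 65.2]), 4.8)
side top part 60 (array([ 588.9, -247.6]), array([60.6, 39.3]), 0.1)
0
top mov 94 (array([ 588.3, -247. ]), array([32.1, 33.5]), 88.9) [ 0.588  -0.2469  0.034 ] cloudmean [ 0.5884 -0.2477  0.0316]
top vise 497 (array([ 590.3, -248.1]), array([100.5,  61.5]), 5.3)
top top part 212 (array([ 588.6, -248.7]), array([63.2, 45.5]), 5.1)
4
top mov 93 (array([ 588.3, -246.8]), array([32.1, 33.5]), 88.9) [ 0.5874 -0.2471  0.034 ] cloudmean [ 0.5879 -0.2478  0.0317]
top vise 499 (array([ 590.2, -248.6]), array([97.4, 62.6]), 4.8)
top top part 212 (array([ 595.2, -247.7]), array([77.3, 44.3]), 5.3)
5
top mov 90 (array([ 588.3, -246.8]), array([31.8, 33.5]), 88.9) [ 0.5876 -0.2469  0.034 ] cloudmean [ 0.588  -0.2476  0.0318]
top vise 493 (array([ 590.5, -247.2]), array([95.4, 63. ]), 5.0)
top top part 207 (array([ 587.6, -247.9]), array([63.2, 44.4]), 4.9)
6
top vise 1 (array([ 677.8, -317.9]), array([0., 0.]), 0.0)
top top part 0 (array([0., 0.]), array([0., 0.]), 0.0)
```

View pics/c7.png

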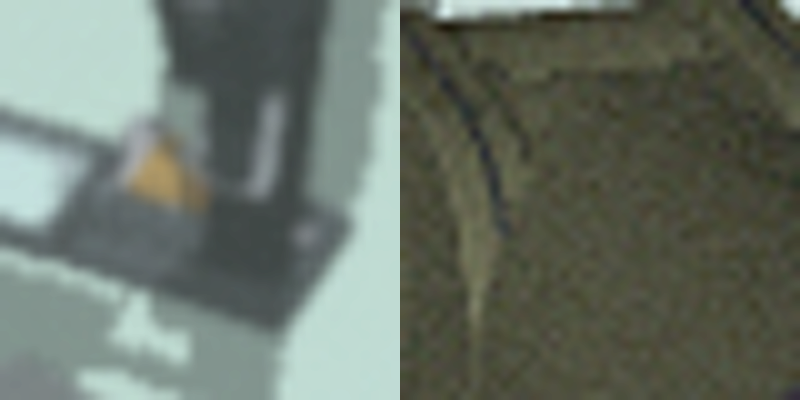

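The movement is at (0.588,-0.247), yaw 5.1°, and several frames agree. The picture shows the frame passing in front of the vise, with brass at crop (160,180). Next I'll move to above the target and lower part way.

```bash
python3 - <<'E'
from go import *
y=np.radians(5.1);g=np.array([.588,-.247])-.0843*np.array([np.cos(y),np.sin(y)]);print(g)
rows([(*g,.158,5.1),(*g,.095,5.1)])
E
```

```text
[ 0.50403374 -0.25449379]
now [ 0.5029 -0.0862  0.1583] yaw 6.41 t 17.825 F [ 0.9  0.2 -1. ] w 0.0154
[[-0.044, 0.418, -0.0], [-0.001, -0.002, 0.015]]
[[-0.045, 0.419, 0.157], [-0.001, -0.002, 0.015]]
```

Emit:
play_rows --targets '[[[-0.005,0.05,0],[0,0,0.005]],[[-0.015,0.13,0],[0,0,0.01]],[[-0.023,0.22,0],[0,0,0.015]],[[-0.032,0.31,0],[0,0,0.015]],[[-0.04,0.38,0],[0,-0.002,0.015]],[[-0.044,0.418,0],[0,-0.002,0.015]],[[-0.044,0.418,0.03],[0,-0.002,0.015]],[[-0.044,0.418,0.08],[0,-0.002,0.015]],[[-0.044,0.418,0.13],[0,-0.002,0.015]],[[-0.044,0.418,0.157],[0,-0.002,0.015]],[[-0.044,0.418,0.157],[0,-0.002,0.015]],[[-0.044,0.418,0.157],[0,-0.002,0.015]]]'

```text
clock: 19.32
tool_pos: [0.5048, -0.2539, 0.0955]
tool_rot: [0.999, 0.044, 0.0, -0.001]
contact_force: [-0.3, -0.5, -0.7]
width: 0.0153
```

```bash
python3 lens.py; python3 - <<'E'
from go import *
y=np.radians(5.1);g=np.array([.588,-.247])-.0843*np.array([np.cos(y),np.sin(y)])
rows([(*g,.073,5.1)])
E
```

```text
now [ 0.5048 -0.2539  0.0955] yaw 5.09 t 19.325 F [-0.3 -0.5 -0.7] w 0.0153
side 255 slope x,y deg [-0.89 -0.26] z at lens 0.0767 expect top~ 0.0801 far x 0.1208 rect(tool-x frame) ((83.82862854003906, 0.8453369140625), (59.15214157104492, 74.30352020263672), 86.13275146484375)
top 380 slope x,y deg [-0.27 -0.17] z at lens 0.0791 expect top~ 0.0802 far x 0.1196 rect(tool-x frame) ((83.42124938964844, -1.1208324432373047), (55.96424102783203, 72.36461639404297), 89.95586395263672)
now [ 0.5048 -0.2543  0.0958] yaw 5.07 t 19.425 F [-0.1  0.7 -0.4] w 0.0146
[[-0.002, 0.0, 0.057], [-0.001, -0.0, -0.0]]
```

Emit:
play_rows --targets '[[[-0.001,0,0.01],[0,0,0]],[[-0.001,0,0.02],[0,0,0]],[[-0.001,0,0.03],[0,0,0]],[[-0.001,0,0.04],[0,0,0]],[[-0.001,0,0.05],[0,0,0]],[[-0.001,0,0.056],[0,0,0]],[[-0.001,0,0.056],[0,0,0]],[[-0.001,0,0.056],[0,0,0]],[[-0.001,0,0.056],[0,0,0]],[[-0.001,0,0.056],[0,0,0]]]'

```text
clock: 20.68
tool_pos: [0.5045, -0.2543, 0.0735]
tool_rot: [0.999, 0.044, 0.0, -0.001]
contact_force: [-0.2, -0.5, -1.4]
width: 0.015
```

```bash
cat > fin.py <<'E'
from lens import *
rows([(.504,-.2545,.073,5.1)])
s=telemetry.state();print('dq',abs(s['dq']).max())
# dark frame pixels only
t=np.array(s['tool_pos']);A=R.from_quat(s['tool_rot']).as_matrix();x=A[:2,0]
for n in('side','top'):
    p,d=grab(n,n+'7.png');C=cloud(n,d);V=p.max(-1);q=C[...,:2]-t[:2];lx=q@x;ly=q@np.array([-x[1],x[0]]);Z=C[...,2]
    # expected frame border ring (outer 74x54, 5 mm in from the edge) around (.0845,0)
    ax=abs(lx-.0845);ay=abs(ly);ring=(ax<.036)&(ay<.026)&((ax>.033)|(ay>.023))&(Z>.045)&(Z<.07)
    P=np.c_[lx[ring]-.0845,ly[ring],np.ones(ring.sum())];k=np.linalg.lstsq(P,Z[ring],rcond=None)[0]
    m=(ax<.05)&(ay<.04)&(Z>.047)&(Z<.07)&(lx>.046)
    print(n,ring.sum(),'ring median top z',np.median(Z[ring]).round(4),'slopes',np.degrees(k[:2]).round(2),rect_(C[m]) if 0 else cv2.minAreaRect((C[m][:,:2]*1000).astype(np.float32)))
a=np.load('pics/side7.npz')['p'];b=np.load('pics/top7.npz')['p']
f=lambda im,u,v,s,w:np.clip(cv2.resize(im[v-w:v+w,u-w:u+w],None,fx=s,fy=s,interpolation=cv2.INTER_CUBIC).astype(float)*1.5,0,255).astype(np.uint8)
cv2.imwrite('pics/c8.png',np.hstack([f(a,347,135,8,25),f(b,421,204,8,25)])[...,::-1])
E
python3 fin.py; python3 lid.py|tail -2
```

```text
now [ 0.5045 -0.2543  0.0735] yaw 5.07 t 20.675 F [-0.2 -0.5 -1.4] w 0.015
[[-0.001, 0.0, 0.001], [-0.001, -0.001, -0.0]]
dq 0.0023483186346322177
side 55 ring median top z 0.0557 slopes [0.97 0.08] ((587.13037109375, -244.51522827148438), (59.17256164550781, 76.69093322753906), 87.73564910888672)
top 55 ring median top z 0.0576 slopes [-0.26 -1.25] ((586.9736328125, -247.79095458984375), (72.98780822753906, 58.039039611816406), 4.329150676727295)
side 343 lid angle 0.00019311188592512478 0.05624229468012036 0.06204995501564806
top 368 lid angle 0.008275860131656909 0.05667588199139177 0.06618322107378978
```

View pics/c8.png

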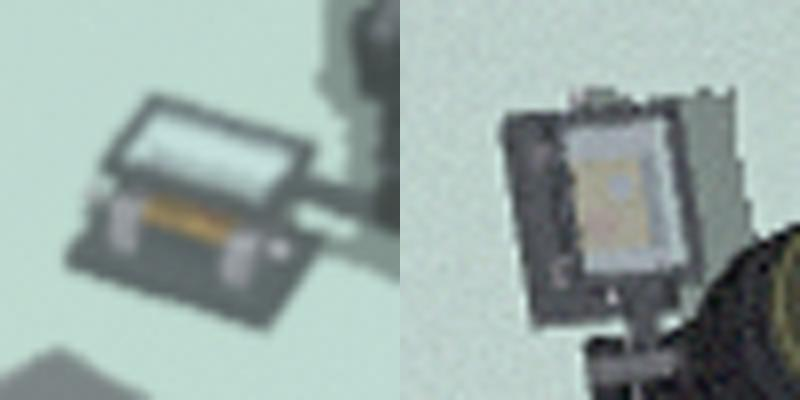

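The frame is over the movement in both views. Allowing for parallax, brass at (610,203) in the top crop puts the frame at about (628,193), and it is seen at (625,193). There is a clear gap in the side view. I'll nudge 1 mm along tool x, let it settle, then do a last check.

Emit:
play_rows --targets '[[[0.002,0,0],[0,0,0]],[[0.002,0,0],[0,0,0]],[[0.002,0,0],[0,0,0]],[[0.002,0,0],[0,0,0]],[[0.002,0,0],[0,0,0]],[[0.002,0,0],[0,0,0]]]'

```text
clock: 21.62
tool_pos: [0.5052, -0.2542, 0.0734]
tool_rot: [0.999, 0.044, 0.0, -0.001]
contact_force: [-0.4, 0.2, -1.8]
width: 0.0153
```

```bash
python3 fin.py; python3 lid.py|tail -2; python3 -c "
from bench import sign_off
print(sign_off())"
```

```text
now [ 0.5052 -0.2542  0.0734] yaw 5.07 t 21.625 F [-0.4  0.2 -1.8] w 0.0153
[[-0.003, 0.0, 0.001], [-0.001, -0.0, -0.0]]
dq 0.0017903968694018137
side 47 ring median top z 0.0561 slopes [ 0.83 -0.06] ((588.5515747070312, -244.62738037109375), (75.4701919555664, 59.30607223510742), 3.6960887908935547)
top 64 ring median top z 0.0579 slopes [-1.26 -1.66] ((587.4209594726562, -247.38192749023438), (73.54978942871094, 55.89778137207031), 6.383575916290283)
side 323 lid angle -0.00039327811086113884 0.05621191436962953 0.06170563127179756
top 364 lid angle -0.002266188687792436 0.0565067274780603 0.06363801943088376
the job is handed in; nothing more can be done
None
```

I pushed the lid down slowly until it was fully shut. Then I took the dark magnifier by its upright grip, carried it about 75 mm above the closed box, and am holding it still over the watch movement. The job was handed in at about 22 s of the 69 s allowed.

**Last checks:**
- **Lid:** both cameras read 0.00 rad, with the top at about 56–57 mm. It was last pressed with 11 N against its stop.
- **Magnifier position:** the lens centre is at (0.588, -0.246) averaged over the two cameras, against (0.588, -0.247) for the movement. The two cameras differ by about 3 mm in y.
- **Alignment:** the tool yaw is 5.07° against about 5.1° for the vise, and the frame measures 3.7° in one view and 6.4° in the other.
- **Height:** the underside is about 49 mm above the bench, so about 15 mm above the movement. The force reading shows no contact.
- **Level:** slopes read -1.7° to +0.8° over few frame pixels. Larger samples taken during the carry gave under 0.4°.

**What disagreed:** the fingertips were about 24 mm higher relative to the reported TCP than the description says. I used the height measured from the lid contact and the depth image instead. The dome, trays, tin and stand were not approached, and I did not measure them again at the end.

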